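Riddle worn tumbling media through a bar deck

TASK

Take the red-handled stirrer from its fork and stir the beads in the round riddle with its foot until all three small green worn beads have dropped through the slots into the pan below; the large white beads stay in the riddle. Then hang the stirrer back upright in its fork by its collar and let go. Do not touch the beads with the fingers, and leave the bottle, the pot and the pliers alone.

Things in the scene. Friction and masses are not known exactly. Their poses are not given: they have to be found in the camera images.
- riddle: Fixed media riddle: square steel receiver pan, 52 mm high, covered by a slotted aluminium deck (218 mm square, 8 mm thick, four low screw heads at its corners); on it a round steel hoop, 200 mm inside, 212 mm outside diameter, rim 105 mm above the worktop. Origin on the worktop under the hoop's centre, z up, x and y along the sides
- deck (a point): centre of the deck's top face, inside the hoop, 60 mm above the worktop; axes as the riddle. The deck is five level bars along the riddle's x axis with open slots of 22 mm between them: 28 mm wide bars centred at y = -50, 0 and 50 mm, side strips from 86 mm out to both sides. Small beads pushed off a bar drop through the slots, large ones slide over
- rest: Fixed rest: dark foot plate 100 x 90 mm, a post 18 mm thick 60 mm behind the origin, and on it a blue level fork, 8 mm thick, top 115 mm above the worktop: two prongs 20 mm wide, a 22 mm slot between them. Origin on the worktop under the hanging point. The slot is open toward the rest's own -x and runs from 28 mm before (-x) to 34 mm behind (+x) the origin
- fork (a point): the hanging point: middle of the slot at the fork's top face, 115 mm above the worktop; axes as the rest
- stirrer: Loose stirrer, 0.13 to 0.21 kg, hanging upright in the fork: red flat-sided handle (34 mm along its x, 24 mm along its y, from 6 to 82 mm above the origin), steel collar (38 mm diameter, 6 mm thick), below it a 12 mm steel rod ending in a black rubber foot (20 mm diameter, 20 mm high), 90 mm in all. Origin on the axis at the underside of the collar, which rests on the fork; z up along the handle
- grip (a point): point on the stirrer's axis to grip, 38 mm above the collar's underside
- tip (a point): centre of the foot's underside, the lower end of the stirrer, 90 mm below the collar's underside
- small0: worn bead 1 of 3: small green drum, 18 mm diameter, 12 mm high, 15 g, smooth, slides easily, to go through the deck. Origin in the middle of one flat face (its underside at the start), z along its axis
- small1: worn bead 2 of 3: small green drum, 18 mm diameter, 12 mm high, 15 g, smooth, slides easily, to go through the deck. Origin in the middle of one flat face (its underside at the start), z along its axis
- small2: worn bead 3 of 3: small green drum, 18 mm diameter, 12 mm high, 15 g, smooth, slides easily, to go through the deck. Origin in the middle of one flat face (its underside at the start), z along its axis
- large0: good bead 1 of 3: large white ceramic drum, 50 mm diameter, 28 mm high, 40 g, smooth, slides easily, too big for the slots. Origin in the middle of one flat face (its underside at the start), z along its axis
- large1: good bead 2 of 3: large white ceramic drum, 50 mm diameter, 28 mm high, 40 g, smooth, slides easily, too big for the slots. Origin in the middle of one flat face (its underside at the start), z along its axis
- large2: good bead 3 of 3: large white ceramic drum, 50 mm diameter, 28 mm high, 40 g, smooth, slides easily, too big for the slots. Origin in the middle of one flat face (its underside at the start), z along its axis
- bottle: bystander: white plastic squeeze bottle, 54 mm diameter, 162 mm high, loose; origin at the centre of its underside
- grease: bystander: small white pot with a green lid, 48 mm diameter, 49 mm high, loose; origin at the centre of its underside
- pliers_red: bystander: red-handled pliers lying flat, 65 x 170 x 13 mm, loose; origin at the centre of the underside
Not all that is in view belongs to the job. Leave any purple or yellow look-alike of the stirrer alone.

How it is judged:
On the way, in this order (a step that is already met when the one before it is completed fails the run):
1. the stirrer's foot is lowered among the beads, inside the hoop (horizontal distance between tip and deck below 0.098 m and z of tip in the frame of deck between -0.01 and 0.02 m), for 0.1 s.
2. all three small green beads have dropped through the deck into the pan (z of each of small0, small1, small2 in the frame of riddle below 0.045 m and x of small0 in the frame of riddle between -0.107 and 0.107 m and y of small0 in the frame of riddle between -0.107 and 0.107 m and x of small1 in the frame of riddle between -0.107 and 0.107 m and y of small1 in the frame of riddle between -0.107 and 0.107 m and x of small2 in the frame of riddle between -0.107 and 0.107 m and y of small2 in the frame of riddle between -0.107 and 0.107 m), for 0.2 s.
At the end, for the whole second after the job is handed in: All three green beads lie in the pan below the deck, all three white beads on the deck inside the hoop; the stirrer hangs still and upright (within 7 degrees), its collar on the fork (6 mm below to 8 mm above its top face), its axis within 30 mm of the hanging point (all of step 2 and z of each of large0, large1, large2 in the frame of riddle above 0.055 m and horizontal distance between each of large0, large1, large2 and riddle below 0.1 m and horizontal distance between stirrer and fork below 0.03 m and z of stirrer in the frame of fork between -0.006 and 0.008 m and angle between stirrer's own z axis and vertical below 0.12 rad and linear speed of stirrer below 0.03 m/s); the robot touches nothing.
It fails at once if the fingers touch a bead (contact force between the fingers and large0 above 0.5 N or contact force between the fingers and large1 above 0.5 N or contact force between the fingers and large2 above 0.5 N or contact force between the fingers and small0 above 0.5 N or contact force between the fingers and small1 above 0.5 N or contact force between the fingers and small2 above 0.5 N).
It fails at once if a bystander (bottle, pot or pliers) is moved more than 30 mm (distance of any of bottle, grease, pliers_red from where it was at the start of the episode above 0.03 m).
It also fails if it takes over 72 s, if anything falls off the work surface, if the arm or the gripper's body presses on something with over 40 N, if the wrist force passes 120 N, or if a joint passes its speed limit or range.

ROBOT

A 7-joint arm with a two-finger parallel gripper is mounted at the origin on a cart in front of the work surface, level with it; the furniture and walls round the work are solid. World frame = base frame: x ahead of the robot, y to its left, z up, the work surface at z = 0. Lengths are in m, angles in rad, forces in N, time in s.
With the tool pointing down it reaches from about 0.425 to 0.95 m from the base axis. Payload 16.7 kg.
Tool frame: the origin (TCP) lies midway between the tips of the shut fingers; the grasp point (between the pads) lies 19 mm behind it; z points along the fingers, y is the line along which they close (so a half turn about z gives the same grasp; the last joint's range is limited). The gripper opens to 94 mm and grips with 3 to 60 N. Pads are 16 mm wide; open, the fingers measure 119 mm over their backs; the gripper's body (75 mm by 177 mm) begins 78 mm behind the grasp point.
Start: joints at [1.153, 0.426, 0.074, 1.606, -0.034, 1.111, -0.067], TCP at [0.179, -0.651, 0.205] pointing down, gripper open.
Joint ranges: [-2.85, 2.85], [-0.5, 2.14], [-1.23, 1.37], [0.21, 2.46], [-1.02, 4.16], [0.16, 2.05], [-2.73, 2.73]. Speed limits (rad/s): [1.89, 1.89, 2.39, 2.39, 3.01, 3.01, 3.01].

INTERFACE

Orientations are given as a 3x3 rotation matrix whose columns are the frame's x, y, z axes.
In Python, from cell import arm gives the robot as it stands.
- The arm moves only by the shell command python3 -m inch 'ROWS' [OPENING] [FORCE]. ROWS is JSON, a list that holds one entry, the list of rows, each a list of 4 numbers: the shift along the tool's x, y, z in mm, then the turn about the tool's z in rad. A call has 1 to 5 rows; each row shifts and turns the commanded pose from where the row before left it, along the tool's axes as they then stand; what a row does not reach is not made up. A row lasts 1/12 s, in which the tool goes at most 41.7 mm and 7.16 degrees, less where a joint would pass 70% of its speed; a pose out of reach is approached as far as the arm can. A call is refused whole if a number of a shift passes 41.7 or a number of a turn 0.125, either way. A call with a gripper value outside its range is refused whole. OPENING is the finger opening in mm, from 0 to 94, set as the call begins (- or left out, the last holds). The fingers move at their own pace and stop on an object; FORCE is the grip in N (left out, the last holds). Time passes only in rows, so rows that do not move let the fingers close. It gives the time, the measured TCP pose, the force, the opening and the grip force at its end, in the units of the state.
- arm.get_obs(): the state, without advancing time (a new reading comes with each control period).
- arm.camera(name): name is "side" or "top"; returns the picture (480x640x3 uint8, red, green, blue); there is no depth.
- arm.camera_info(name): a dict with "fx", "fy", "cx", "cy" (pixels), "rvec" (rotation vector, rad) and "tvec" (3), from world to camera coordinates, as OpenCV has them. Camera axes: x right, y down, z forward; pixel columns grow to the right and rows downward; lengths in m; the calibration is good to about 2 mm. A picture is of the moment at which its call begins. camera_info takes no time and is no camera call.
- arm.finish_job(): hands the job in; it is judged then, once.
Trained networks look in the newest picture that a camera, given by its name, has taken for a name from the list of things; names that differ only in an ending like _2 or _b are one class to them, and where a whole thing is asked for, a point or a joint stands for the part that bears it (a point fixed in the world has none). Each returns a list of dicts, best first, with "p" (0 to 1); they miss things now and then, are a little off and sometimes report something else, mostly with a low value. They report only what shows in the picture. A call takes as long as a camera call. They do not tell look-alikes from the thing itself.
- arm.spot_in(camera, thing): "uv" ([column, row] in pixels, amid what is visible of it).
- arm.cut_out(camera, thing): "mask" (480x640 bool, what is visible of it) and "uv" ([column, row] in pixels, amid what is visible of it).
The state is a dict: "clock": time; "joint_positions": joint angles; "joint_velocities": joint speeds; "joint_torque": joint torques, N m; "tcp_pos": TCP position; "tool_rot": TCP orientation; "ft_force": force on the tool from outside, world axes, zero at the start; "moment": the same for the moment, N m; "grip_width": opening from 0.0 (shut) to 1.0 (fully open); "grasp_force": force on a finger pad.
Only numpy, scipy, OpenCV 4.12 (cv2) and the standard library are available. Lean on these libraries where they do the work, as an engineer would, in place of code of your own. Each camera call takes 0.05 s, during which the arm holds its last target. There are 200 camera calls.

## Working session

There is one attempt and no reset: what is moved stays moved. The work goes in short steps, Python scripts to look and compute and a shell command to move; the robot and the scene stay as the last step left them, time stands still between calls to the robot, and variables do not carry over. Pictures are saved under pics/ and viewed, at most 10 in all, crops included, and the job is handed in when it is done.

```bash
mkdir -p pics; ls
cat > h.py <<'E'
import numpy as np,cv2
from cell import arm
def ci(n):
    c=arm.camera_info(n);K=np.array([[c["fx"],0,c["cx"]],[0,c["fy"],c["cy"]],[0,0,1.]])
    return K,np.array(c["rvec"],float),np.array(c["tvec"],float)
def ray(n,uv,z):
    K,r,t=ci(n);R=cv2.Rodrigues(r)[0];C=-R.T@t
    d=R.T@np.linalg.inv(K)@np.array([uv[0],uv[1],1.]);return C+d*(z-C[2])/d[2]
def proj(n,P):
    K,r,t=ci(n);return cv2.projectPoints(np.array(P,float).reshape(-1,3),r,t,K,None)[0].reshape(-1,2)
def tri(a,b):
    M=[]
    for n,uv in(("side",a),("top",b)):
        K,r,t=ci(n);P=K@np.hstack([cv2.Rodrigues(r)[0],t.reshape(3,1)]);M.append(P)
    X=cv2.triangulatePoints(M[0],M[1],np.array(a,float).reshape(2,1),np.array(b,float).reshape(2,1));return (X[:3]/X[3]).ravel()
def snap(n,f=None):
    im=arm.camera(n)
    if f: cv2.imwrite("pics/"+f,cv2.cvtColor(im,cv2.COLOR_RGB2BGR))
    return im
E
python3 - <<'E'
from h import *
np.set_printoptions(precision=3,suppress=True)
for n in("top","side"):
    snap(n,n+"0.png"); K,r,t=ci(n);print(n,K[0,0],-cv2.Rodrigues(r)[0].T@t)
    for k in["riddle","rest","stirrer","small0","large0","bottle","grease","pliers_red"]:
        for d in arm.spot_in(n,k)[:4]:print(k,round(d["p"],2),np.array(d["uv"]),ray(n,d["uv"],.06))
o=arm.get_obs();print(o["tool_rot"],o["clock"])
E
```

```text
pics
top 442.4528561786873 [0.346 0.017 1.097]
riddle 0.61 [354.2 220.4] [ 0.586 -0.089  0.06 ]
rest 0.92 [200.3 260.7] [0.476 0.271 0.06 ]
rest 0.45 [183.4 271.4] [0.45  0.309 0.06 ]
stirrer 0.91 [143.6 322.8] [0.33  0.388 0.06 ]
stirrer 0.77 [185.1 271.9] [0.449 0.305 0.06 ]
stirrer 0.62 [238.1 208. ] [0.607 0.191 0.06 ]
stirrer 0.54 [232.5 321.3] [0.339 0.187 0.06 ]
small0 0.53 [373.8 200.2] [ 0.638 -0.136  0.06 ]
small0 0.51 [329.  211.2] [ 0.607 -0.027  0.06 ]
large0 0.77 [380.9 235.5] [ 0.551 -0.153  0.06 ]
large0 0.71 [338.5 241.7] [ 0.533 -0.052  0.06 ]
large0 0.55 [372.8 199.4] [ 0.64  -0.133  0.06 ]
bottle 0.58 [240.2 175.1] [0.689 0.191 0.06 ]
grease 0.78 [198.3 196. ] [0.633 0.288 0.06 ]
pliers_red 0.9 [450.9 253.9] [ 0.512 -0.322  0.06 ]
pliers_red 0.67 [183.2 271. ] [0.451 0.309 0.06 ]
side 441.5679281905376 [0.175 0.734 0.64 ]
riddle 0.73 [306.3 256.2] [ 0.549 -0.021  0.06 ]
rest 0.72 [261.9 371. ] [0.466 0.314 0.06 ]
stirrer 0.95 [275.9 327.8] [0.496 0.215 0.06 ]
stirrer 0.9 [239.5 282.8] [0.632 0.13  0.06 ]
stirrer 0.6 [362.3 317.4] [0.36  0.118 0.06 ]
stirrer 0.58 [320.9 400.2] [0.353 0.324 0.06 ]
small0 0.63 [283.7 232.4] [ 0.646 -0.091  0.06 ]
large0 0.82 [297.5 222.3] [ 0.638 -0.151  0.06 ]
large0 0.73 [327.7 227.4] [ 0.557 -0.162  0.06 ]
large0 0.61 [322.1 242.3] [ 0.54  -0.091  0.06 ]
bottle 0.85 [200.7 284.6] [0.702 0.17  0.06 ]
grease 0.72 [186.4 345.2] [0.617 0.321 0.06 ]
grease 0.69 [262.9 371.5] [0.464 0.314 0.06 ]
pliers_red 0.55 [362.3 219. ] [ 0.492 -0.242  0.06 ]
[[ 0.964  0.266 -0.   ]
 [ 0.266 -0.964  0.   ]
 [ 0.    -0.    -1.   ]] 0.9
```

Run:
```python
import cv2
a=cv2.imread("pics/top0.png");b=cv2.imread("pics/side0.png")
cv2.imwrite("pics/topc.png",cv2.resize(a[150:350,120:440],None,fx=2.5,fy=2.5,interpolation=2))
cv2.imwrite("pics/sidec.png",cv2.resize(b[180:440,150:450],None,fx=2.3,fy=2.3,interpolation=2))
```

```text
(no output)
```

View pics/topc.png

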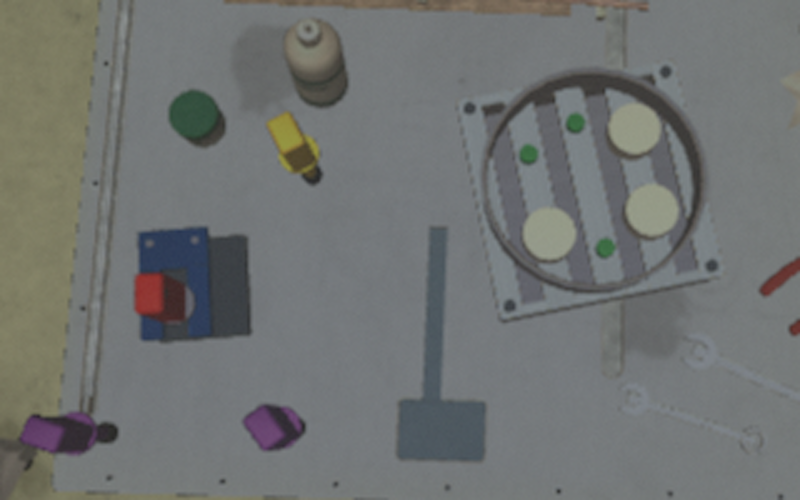

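View pics/sidec.png

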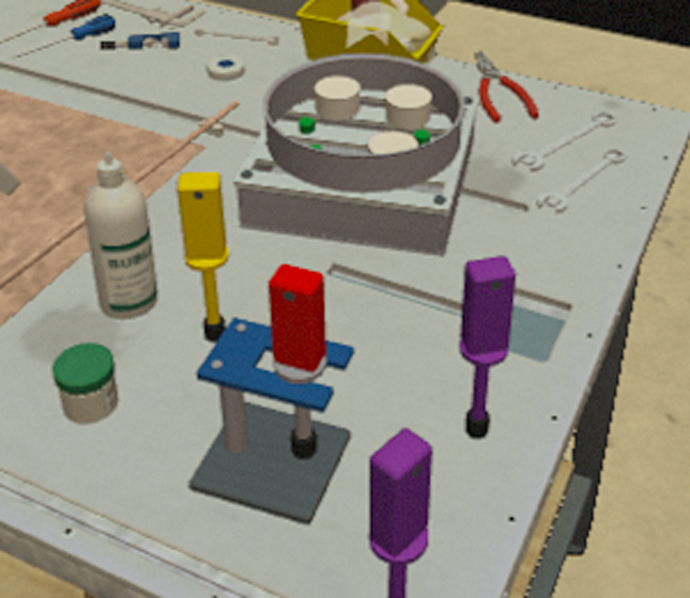

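```bash
cat >> h.py <<'E'
from scipy.optimize import least_squares,minimize
def mask(im,k):
    h=cv2.cvtColor(im,cv2.COLOR_RGB2HSV).astype(int);H,S,V=h[...,0],h[...,1],h[...,2]
    if k=="red":return((H<8)|(H>172))&(S>150)&(V>50)
    if k=="blue":return(H>100)&(H<125)&(S>110)&(V>40)
    if k=="green":return(H>45)&(H<80)&(S>110)&(V>40)
    if k=="white":return(H>15)&(H<35)&(S>15)&(S<70)&(V>170)
def comps(m,amin=10):
    n,l,s,c=cv2.connectedComponentsWithStats(m.astype(np.uint8));return[(s[i,4],c[i],l==i) for i in range(1,n) if s[i,4]>=amin]
def box(x,y,yaw,hx,hy,z0,z1):
    c,s=np.cos(yaw),np.sin(yaw);return[[x+c*a-s*b,y+s*a+c*b,z] for z in(z0,z1) for a in(-hx,hx) for b in(-hy,hy)]
def hullm(n,P):
    m=np.zeros((480,640),np.uint8);h=cv2.convexHull(proj(n,P).astype(np.float32));cv2.fillConvexPoly(m,np.round(h*16).astype(np.int32),1,shift=4);return m>0
E
python3 - <<'E'
from h import *
np.set_printoptions(precision=4,suppress=True)
I={n:cv2.cvtColor(cv2.imread(f"pics/{n}0.png"),cv2.COLOR_BGR2RGB) for n in("top","side")}
# riddle
s=np.array([ray("top",p,.062) for p in[(308,192.8),(386.8,178.8),(404.8,256.4),(324,272.4)]])
c=s.mean(0);print("riddle c",c,"sides",np.linalg.norm(s-np.roll(s,-1,0),axis=1))
d1=s[0]-s[3];d2=s[1]-s[2];d=(d1+d2);yaw=np.arctan2(d[1],d[0])
e=s[0]-s[1]+s[3]-s[2];print("yaw",yaw,np.arctan2(e[1],e[0])-np.pi/2)
# green/white tops
R=np.array([[np.cos(yaw),-np.sin(yaw)],[np.sin(yaw),np.cos(yaw)]])
for k,z,z2 in(("green",.068,.07),("white",.088,.088)):
    for n in I:
        for a,cc,_ in comps(mask(I[n],k),5):
            p=ray(n,cc,z)
            if np.hypot(*(p-c)[:2])<.12:print(k,n,a,cc,p,"riddle",1000*(R.T@(p-c)[:2]))
# stirrer
ms={n:max(comps(mask(I[n],"red"))*1,key=lambda q:q[0]*(abs(q[1]-({"top":(184,268),"side":(280,315)}[n])).max()<25))[2] for n in I}
print({n:m.sum() for n,m in ms.items()})
def cost(v):
    return sum(1-(hullm(n,box(v[0],v[1],v[2],.017,.012,.121,.197))&ms[n]).sum()/(hullm(n,box(v[0],v[1],v[2],.017,.012,.121,.197))|ms[n]).sum() for n in I)
b=min((minimize(cost,[.44,.28,y],method="Nelder-Mead",options=dict(initial_simplex=[[.44,.28,y],[.455,.28,y],[.44,.295,y],[.44,.28,y+.4]])) for y in np.linspace(0,np.pi,7)),key=lambda r:r.fun)
print("stirrer",b.x,b.fun)
# fork
mb=max(comps(mask(I["top"],"blue")),key=lambda q:q[0]*(abs(q[1]-(192,268)).max()<30))
ct=cv2.findContours(mb[2].astype(np.uint8),0,1)[0][0].reshape(-1,2)
P=np.array([ray("top",p,.115)[:2] for p in ct],np.float32);r=cv2.minAreaRect(P);print(mb[0],r,cv2.boxPoints(r))
E
```

```text
riddle c [ 0.5757 -0.0928  0.062 ] sides [0.1965 0.1956 0.1961 0.1972]
yaw 0.22405939042097797 0.22340131091824889
green top 12 [349.25   198.4167] [ 0.638 -0.075  0.068] riddle [64.6822  3.5738]
green top 10 [330.4 211.1] [ 0.6049 -0.0303  0.068 ] riddle [42.3536 54.5118]
green top 6 [361.8333 248.5   ] [ 0.5167 -0.1068  0.068 ] riddle [-60.6666  -0.5264]
green side 39 [283.1538 233.7179] [ 0.6379 -0.0733  0.068 ] riddle [64.9831  5.1713]
green side 33 [333.     238.7576] [ 0.5181 -0.1057  0.068 ] riddle [-59.0732   0.2493]
green side 5 [286.8 243.2] [ 0.6094 -0.0393  0.068 ] riddle [44.7026 44.7239]
white side 150 [296.1867 217.7467] [ 0.6292 -0.1271  0.088 ] riddle [ 44.5308 -45.3041]
white side 159 [326.9371 221.5157] [ 0.5516 -0.1438  0.088 ] riddle [-34.8819 -44.3365]
white side 164 [319.5854 241.5976] [ 0.5292 -0.0514  0.088 ] riddle [-36.1926  50.7361]
{'top': np.int64(148), 'side': np.int64(936)}Traceback (most recent call last):
  File "<stdin>", line 21, in <module>
  File "<stdin>", line 21, in <genexpr>
    res = _minimize_neldermead(fun, x0, args, callback, bounds=bounds,
                               **options)
    fxr = func(xr)
    fx = function(np.copy(x), *(wrapper_args + args))
  File "<stdin>", line 20, in cost
  File "<stdin>", line 20, in <genexpr>
  File "h.py", line 32, in hullm
    m=np.zeros((480,640),np.uint8);h=cv2.convexHull(proj(n,P).astype(np.float32));cv2.fillConvexPoly(m,np.round(h*16).astype(np.int32),1,shift=4);return m>0
                                                    ~~~~^^^^^
  File "h.py", line 10, in proj
    K,r,t=ci(n);return cv2.projectPoints(np.array(P,float).reshape(-1,3),r,t,K,None)[0].reshape(-1,2)
          ~~^^^
  File "h.py", line 4, in ci
    c=arm.camera_info(n);K=np.array([[c["fx"],0,c["cx"]],[0,c["fy"],c["cy"]],[0,0,1.]])
ValueError: time passes only in moves, steps and waits
```

```bash
python3 - <<'E'
import json
from cell import arm
json.dump({n:{k:(list(map(float,v)) if hasattr(v,'__len__') else float(v)) for k,v in arm.camera_info(n).items() if k in("fx","fy","cx","cy","rvec","tvec")} for n in("top","side")},open("cam.json","w"))
s=open("h.py").read().replace('c=arm.camera_info(n);','c=CAM[n];').replace("from cell import arm","from cell import arm\nimport json\nCAM=json.load(open('cam.json'))")
s+='''
def fitst(I,z,g,x0,tilt=False):
    ms={n:max(comps(mask(I[n],"red")),key=lambda q:q[0]*(abs(q[1]-g[n]).max()<25))[2] for n in I}
    def cost(v):
        o=0
        for n in I:
            h=hullm(n,box(v[0],v[1],v[2],.017,.012,z+.006,z+.082));o+=1-(h&ms[n]).sum()/(h|ms[n]).sum()
        return o
    return min((minimize(cost,[*x0,y],method="Nelder-Mead",options=dict(initial_simplex=[[*x0,y],[x0[0]+.015,x0[1],y],[x0[0],x0[1]+.015,y],[*x0,y+.4]])) for y in np.linspace(0,np.pi,7)),key=lambda r:r.fun),{n:m.sum() for n,m in ms.items()}
'''
open("h.py","w").write(s)
E
python3 - <<'E'
from h import *
np.set_printoptions(precision=4,suppress=True)
I={n:cv2.cvtColor(cv2.imread(f"pics/{n}0.png"),cv2.COLOR_BGR2RGB) for n in("top","side")}
b,m=fitst(I,.115,{"top":(184,268),"side":(280,315)},(.44,.28));print("stirrer",b.x,b.fun,m)
mb=max(comps(mask(I["top"],"blue")),key=lambda q:q[0]*(abs(q[1]-(192,268)).max()<30))
ct=cv2.findContours(mb[2].astype(np.uint8),0,1)[0][0].reshape(-1,2)
P=np.array([ray("top",p,.115)[:2] for p in ct],np.float32);r=cv2.minAreaRect(P);print(mb[0],r,cv2.boxPoints(r))
print(proj("top",[b.x[0],b.x[1],.115]),proj("side",[b.x[0],b.x[1],.115]))
# yellow handle
for n in I:
    h=cv2.cvtColor(I[n],cv2.COLOR_RGB2HSV).astype(int);m=(h[...,0]>20)&(h[...,0]<32)&(h[...,1]>170)
    print(n,[(a,c) for a,c,_ in comps(m,60)])
E
```

```text
stirrer [0.4473 0.282  0.593 ] 0.7872739107280222 {'top': np.int64(148), 'side': np.int64(936)}
513 ((0.46386420726776123, 0.28168103098869324), (0.09374815970659256, 0.05747740715742111), 6.624880313873291) [[0.414  0.3048]
 [0.4206 0.2477]
 [0.5137 0.2585]
 [0.5071 0.3156]]
[[188.5505 270.2997]] [[279.9811 338.1239]]
top []
side [(np.int32(872), array([303.4025, 191.0516])), (np.int32(483), array([ 44.7019, 217.7805])), (np.int32(847), array([238.2574, 280.1063]))]
```

```bash
sed -i 's/return((H<8)|(H>172))&(S>150)&(V>50)/return((H<10)|(H>170))\&(S>120)\&(V>25)/' h.py
python3 - <<'E'
from h import *
np.set_printoptions(precision=4,suppress=True)
I={n:cv2.cvtColor(cv2.imread(f"pics/{n}0.png"),cv2.COLOR_BGR2RGB) for n in("top","side")}
for J in (I,{"top":I["top"]},{"side":I["side"]}):
  b,m=fitst(J,.115,{"top":(184,268),"side":(280,315)},(.44,.28));print("stirrer",b.x,b.fun,m)
vis=[]
for n,g in(("top",(190,265)),("side",(280,325))):
    m=hullm(n,box(*b.x,.017,.012,.121,.197)).astype(np.uint8);im=I[n].copy()
    x,y=g;big=cv2.resize(im[y-50:y+50,x-50:x+50],None,fx=4,fy=4,interpolation=0)
    mm=cv2.resize(m[y-50:y+50,x-50:x+50],None,fx=4,fy=4,interpolation=0)
    cv2.drawContours(big,cv2.findContours(mm,0,1)[0],-1,(0,255,0),1);vis.append(big)
cv2.imwrite("pics/fit.png",np.hstack(vis)[...,::-1])
E
```

```text
stirrer [0.4467 0.283  0.5965] 0.6890809827115559 {'top': np.int64(186), 'side': np.int64(960)}
stirrer [0.4498 0.2885 0.8564] 0.5304568527918782 {'top': np.int64(186)}
stirrer [0.4479 0.2804 0.4898] 0.11900369003690037 {'side': np.int64(960)}
```

View pics/fit.png

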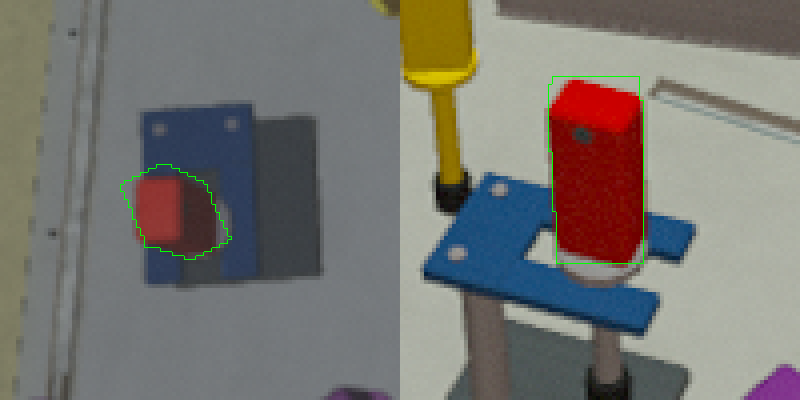

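Run:
```python
from h import *
np.set_printoptions(precision=4,suppress=True)
f=lambda u,v:(140+u/4,215+v/4)
def an(L,z):
    s=np.array([ray("top",f(*p),z)[:2] for p in L]);d=s[0]-s[3]+s[1]-s[2];e=s[0]-s[1]+s[3]-s[2]
    print(s.mean(0),np.linalg.norm(s-np.roll(s,-1,0),axis=1),np.arctan2(d[1],d[0]),np.arctan2(e[1],e[0])-np.pi/2);return s
s=an([(136,181),(181,177),(183,241),(138,244)],.197)
s=an([(141,112),(253,104),(257,276),(146,284)],.115);print(s)
print(ray("top",f(201,169),.115))
g=lambda u,v:(230+(u-400)/4,275+v/4)
for p in[(572,80),(642,96),(625,130),(551,114)]:print("st top",ray("side",g(*p),.197))
for p in[(695,228),(659,292),(425,266),(487,173)]:print("fork",ray("side",g(*p),.115))
```

```text
[0.4437 0.2777] [0.0226 0.0327 0.0225 0.0321] 0.11628227204158115 0.11109662714149215
[0.4629 0.2805] [0.062  0.0962 0.0604 0.096 ] 0.10707102157137845 0.10527815519932693
[[0.5074 0.3164]
 [0.514  0.2548]
 [0.4183 0.2453]
 [0.412  0.3054]]
[0.4765 0.2807 0.115 ]
st top [0.4599 0.2759 0.197 ]
st top [0.4308 0.2726 0.197 ]
st top [0.4273 0.2928 0.197 ]
st top [0.457  0.2969 0.197 ]
fork [0.4185 0.2525 0.115 ]
fork [0.4155 0.2909 0.115 ]
fork [0.5076 0.3193 0.115 ]
fork [0.5144 0.2615 0.115 ]
```

```bash
python3 - <<'E'
from h import *
np.set_printoptions(precision=3,suppress=True)
# purple/yellow foot positions from side crop (2.3x, off 150,180) and top crop (2.5x, off 120,150)
S=lambda u,v:(150+u/2.3,180+v/2.3)
T=lambda u,v:(120+u/2.5,150+v/2.5)
print("purple1 foot",ray("side",S(478,428),.01),"yellow foot",ray("side",S(213,330),.01),ray("top",T(312,175),.01),"purple2 foot",ray("top",T(108,433),.01))
print("purple2 top",ray("side",S(400,440),.17),ray("top",T(45,433),.17),"p1 top",ray("side",S(488,266),.17))
E
python3 -m inch '[[[0,0,-15,0.0],[0,0,-15,0],[0,0,-10,0],[28,-20,0,0],[28,-20,0,0]]]' 94 20
python3 -m inch '[[[28,-20,0,0],[28,-20,0,0],[28,-20,0,0],[28,-20,0,0],[28,-20,0,0]]]'
python3 -m inch '[[[28,-20,0,0],[28,-20,0,0],[28,-20,0,0],[28,-20,0,0],[28,-20,0,0]]]'
python3 -m inch '[[[28,-20,0,0],[28,-20,0,0],[28,-20,0,0],[0,0,0,0.08],[0,0,0,0.081]]]'
```

```text
purple1 foot [0.339 0.192 0.01 ] yellow foot [0.591 0.188 0.01 ] [0.589 0.181 0.01 ] purple2 foot [0.33 0.36 0.01]
purple2 top [0.335 0.358 0.17 ] [0.331 0.36  0.17 ] p1 top [0.343 0.185 0.17 ]
clock: 1.32
tcp_pos: [0.2216, -0.5978, 0.2459]
tool_rot: [[0.965, 0.262, -0.0], [0.262, -0.965, -0.001], [-0.0, 0.001, -1.0]]
ft_force: [1.1, -0.6, -0.3]
grip_width: 0.998
grasp_force: 0.0
clock: 1.73
tcp_pos: [0.3318, -0.4623, 0.2457]
tool_rot: [[0.964, 0.265, 0.0], [0.265, -0.964, -0.0], [0.0, 0.0, -1.0]]
ft_force: [1.0, -0.4, -0.3]
grip_width: 1.0
grasp_force: 0.0
clock: 2.15
tcp_pos: [0.4403, -0.3287, 0.2458]
tool_rot: [[0.964, 0.265, 0.0], [0.265, -0.964, -0.0], [0.0, 0.0, -1.0]]
ft_force: [0.2, -0.2, -0.4]
grip_width: 1.001
grasp_force: 0.0
clock: 2.57
tcp_pos: [0.5058, -0.2479, 0.2455]
tool_rot: [[0.994, 0.108, 0.0], [0.108, -0.994, 0.0], [0.0, -0.0, -1.0]]
ft_force: [-0.9, -0.6, -0.7]
grip_width: 1.0
grasp_force: 0.0
```

```bash
python3 -m inch '[[[0,-35.5,0,0],[0,-35.5,0,0],[0,-35.5,0,0],[-1,-35.5,0,0],[-1,-35.5,0,0]]]' >/dev/null
python3 -m inch '[[[0,-35.5,0,0],[0,-35.5,0,0],[0,-35.5,0,0],[-1,-35.5,0,0],[-1,-35.5,0,0]]]'>/dev/null
python3 -m inch '[[[0,-35.5,0,0],[0,-35.5,0,0],[0,-35.5,0,0],[0,-35.5,0,0],[-1,-35.5,0,0]]]'>/dev/null
python3 -m inch '[[[0,0,0,0],[0,0,0,0]]]'
python3 - <<'E'
from h import *
I={n:snap(n) for n in("side","top")}
a=I["top"][200:350,110:310];b=I["side"][200:350,200:400]
cv2.imwrite("pics/pre.png",cv2.resize(np.hstack([a,b])[...,::-1],None,fx=2,fy=2))
E
```

```text
clock: 3.98
tcp_pos: [0.4416, 0.2807, 0.2455]
tool_rot: [[0.994, 0.111, -0.0], [0.111, -0.994, 0.001], [-0.0, -0.001, -1.0]]
ft_force: [-0.1, -0.6, -0.6]
grip_width: 0.999
grasp_force: 0.0
```

View pics/pre.png

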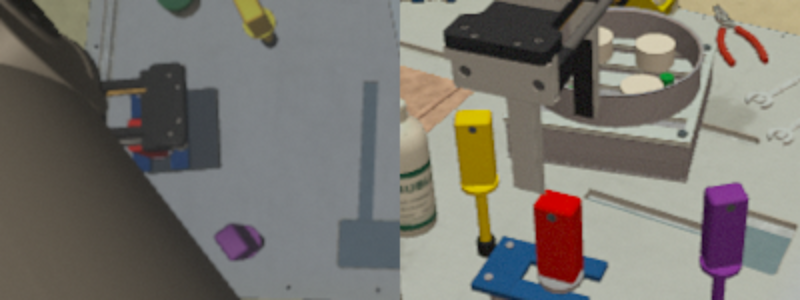

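Run:
```python
from h import *
for s in(1,-1):
  for r in (.047,.0595): print(s,r,proj("side",[.4416-s*r*.11,.2807+s*r*.994,.2455]))
```

```text
1 0.047 [[267.66386982 293.97168011]]
1 0.0595 [[263.92182253 299.47065815]]
-1 0.047 [[292.32917399 257.72575489]]
-1 0.0595 [[295.20989518 253.49250465]]
```

```bash
python3 -m inch '[[[2,0,25,0],[0,0,25,0],[0,0,25,0],[0,0,22,0],[0,0,14,0]]]'
python3 -m inch '[[[0,0,0,0],[0,0,0,0],[0,0,0,0],[0,0,0,0],[0,0,0,0]]]' 0 25
python3 -m inch '[[[0,0,0,0],[0,0,0,0],[0,0,0,0],[0,0,0,0],[0,0,0,0]]]'
```

```text
clock: 4.5
tcp_pos: [0.4442, 0.2768, 0.1325]
tool_rot: [[0.994, 0.105, -0.001], [0.105, -0.994, -0.001], [-0.001, 0.001, -1.0]]
ft_force: [0.5, -1.3, 0.4]
grip_width: 0.994
grasp_force: 0.0
clock: 4.92
tcp_pos: [0.4449, 0.2792, 0.1356]
tool_rot: [[0.994, 0.107, 0.002], [0.107, -0.994, 0.001], [0.002, -0.0, -1.0]]
ft_force: [0.7, 0.0, -0.4]
grip_width: 0.679
grasp_force: 0.0
clock: 5.33
tcp_pos: [0.4442, 0.2791, 0.1346]
tool_rot: [[0.994, 0.108, 0.0], [0.108, -0.994, 0.0], [0.0, -0.0, -1.0]]
ft_force: [0.3, -0.2, -0.5]
grip_width: 0.33
grasp_force: 0.0
```

```bash
python3 -m inch '[[[0,0,0,0],[0,0,0,0],[0,0,0,0],[0,0,0,0],[0,0,0,0]]]' 0 40
python3 -m inch '[[[0,0,-4,0],[0,0,-4,0],[0,0,0,0],[0,0,0,0]]]'
python3 - <<'E'
from h import *
I=snap("side");m=mask(I,"red");print([(a,c) for a,c,_ in comps(m,60)])
cv2.imwrite("pics/grip.png",cv2.resize(I[220:400,190:370][...,::-1],None,fx=3,fy=3))
E
```

```text
clock: 5.75
tcp_pos: [0.4442, 0.2792, 0.1345]
tool_rot: [[0.994, 0.108, -0.0], [0.108, -0.994, 0.0], [0.0, -0.0, -1.0]]
ft_force: [0.0, 1.6, -0.4]
grip_width: 0.257
grasp_force: 40.0
clock: 6.08
tcp_pos: [0.4445, 0.2791, 0.1428]
tool_rot: [[0.994, 0.107, 0.001], [0.107, -0.994, 0.0], [0.001, -0.0, -1.0]]
ft_force: [0.3, 0.0, -1.9]
grip_width: 0.257
grasp_force: 40.0
[(np.int32(2059), array([482.8436134 ,  93.62214667])), (np.int32(145), array([181.94482759, 183.95862069])), (np.int32(67), array([111.58208955, 190.        ])), (np.int32(80), array([121.5625, 193.0625])), (np.int32(125), array([ 80.4  , 199.568])), (np.int32(82), array([376.14634146, 221.09756098])), (np.int32(69), array([361.68115942, 223.10144928])), (np.int32(435), array([ 26.72413793, 253.12413793])), (np.int32(220), array([  7.75909091, 278.75909091])), (np.int32(386), array([285.22797927, 314.71243523])), (np.int32(77), array([109.94805195, 321.74025974]))]
```

View pics/grip.png

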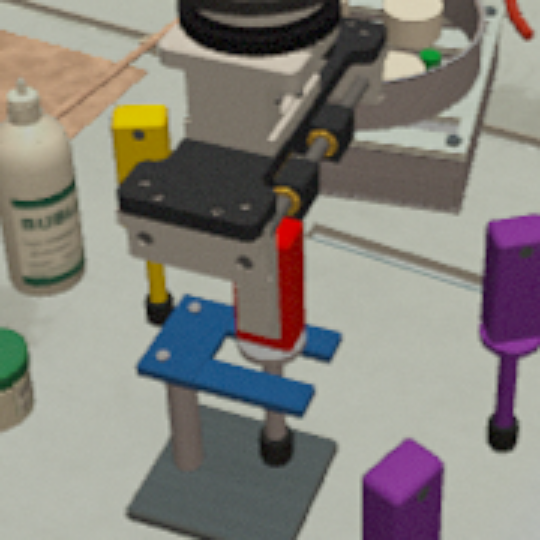

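```bash
python3 -m inch '[[[-12,0,0,0],[-18,0,0,0],[-18,0,0,0],[0,0,0,0],[0,0,-25,0]]]'
python3 -m inch '[[[0,0,-28,0],[0,0,-28,0],[0,0,-25,0],[0,0,0,-0.06],[0,0,0,-0.056]]]'
python3 -m inch '[[[14,34,0,0],[14,34,0,0],[14,34,0,0],[14,34,0,0],[14,34,0,0]]]' >/dev/null
python3 -m inch '[[[14,34,0,0],[14,34,0,0],[14,34,0,0],[14,34,0,0],[14,34,0,0]]]' >/dev/null
python3 -m inch '[[[14,34,0,0],[14,34,0,0],[0,0,0,0],[0,0,0,0]]]'
```

```text
clock: 6.55
tcp_pos: [0.3938, 0.2722, 0.1646]
tool_rot: [[0.994, 0.109, -0.005], [0.109, -0.994, -0.003], [-0.005, 0.003, -1.0]]
ft_force: [-0.5, -0.3, -1.8]
grip_width: 0.256
grasp_force: 40.0
clock: 6.97
tcp_pos: [0.397, 0.2743, 0.25]
tool_rot: [[0.975, 0.224, 0.003], [0.224, -0.975, 0.001], [0.003, -0.0, -1.0]]
ft_force: [0.0, -0.4, -2.5]
grip_width: 0.255
grasp_force: 40.0
clock: 8.13
tcp_pos: [0.651, -0.0886, 0.2474]
tool_rot: [[0.976, 0.219, -0.001], [0.219, -0.976, 0.0], [-0.001, -0.0, -1.0]]
ft_force: [-0.4, 0.4, -2.0]
grip_width: 0.256
grasp_force: 40.0
```

```bash
python3 -m inch '[[[4,2,0,0],[0,0,20,0],[0,0,20,0],[0,0,0,0],[0,0,0,0]]]'
cat > look.py <<'E'
from h import *
import sys
C=np.array([.5757,-.0928]);yw=.224;R=np.array([[np.cos(yw),-np.sin(yw)],[np.sin(yw),np.cos(yw)]])
if __name__=="__main__":
    I={n:snap(n) for n in("side","top")}
    o=arm.get_obs();print("foot riddle mm",(1000*R.T@(np.array(o["tcp_pos"][:2])-C)).round(1),"z",o["tcp_pos"][2]-.1095)
    for k,z in(("green",.068),("white",.088)):
        for n in I:
            for a,cc,_ in comps(mask(I[n],k),4):
                q=1000*R.T@(ray(n,cc,z)[:2]-C)
                if np.hypot(*q)<120:print(k,n,a,q.round())
    a=I["top"][170:280,290:410];b=I["side"][180:290,260:380]
    cv2.imwrite("pics/"+sys.argv[1],cv2.resize(np.hstack([a,b])[...,::-1],None,fx=3.3,fy=3.3,interpolation=2))
E
python3 look.py l1.png
```

```text
clock: 8.55
tcp_pos: [0.6546, -0.0865, 0.2083]
tool_rot: [[0.975, 0.223, -0.002], [0.223, -0.975, 0.0], [-0.001, -0.001, -1.0]]
ft_force: [0.9, -0.4, -2.0]
grip_width: 0.254
grasp_force: 40.0
foot riddle mm [ 79.3 -12.1] z 0.10040333296403174
green side 38 [65.  5.]
green side 34 [-59.  -0.]
green side 5 [45. 45.]
green top 26 [64.  2.]
green top 18 [43. 53.]
green top 23 [-61.  -1.]
white side 149 [ 45. -45.]
white side 159 [-35. -44.]
white side 163 [-36.  51.]
white top 7 [ 62. -51.]
white top 5 [ 59. -39.]
white top 4 [ 53. -44.]
```

View pics/l1.png

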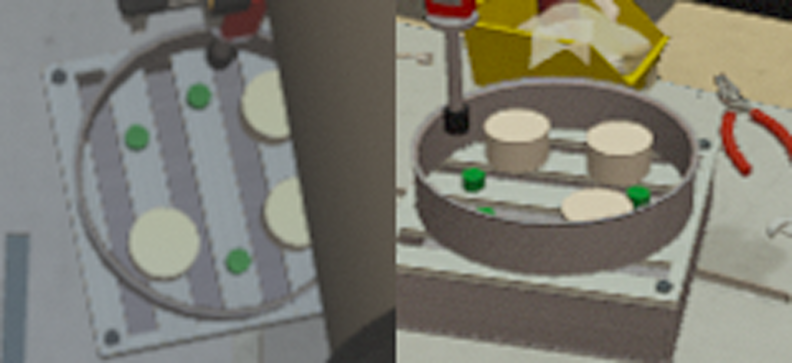

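```bash
python3 -m inch '[[[0,4,0,0],[0,0,17,0],[0,0,17,0],[0,0,0,0],[0,0,0,0]]]'
python3 -m inch '[[[-4,-6,0,0],[-4,-6,0,0],[-4,-6,0,0],[-3,-6,0,0],[-1,-6,0,0]]]'
python3 look.py l2.png
```

```text
clock: 9.07
tcp_pos: [0.6561, -0.0917, 0.1749]
tool_rot: [[0.975, 0.222, -0.0], [0.222, -0.975, 0.0], [-0.0, -0.0, -1.0]]
ft_force: [-0.5, 0.3, -2.0]
grip_width: 0.253
grasp_force: 40.0
clock: 9.48
tcp_pos: [0.6333, -0.0652, 0.1752]
tool_rot: [[0.975, 0.222, 0.001], [0.222, -0.975, -0.0], [0.001, 0.0, -1.0]]
ft_force: [0.2, 0.4, -2.9]
grip_width: 0.251
grasp_force: 40.0
foot riddle mm [62.7 14.8] z 0.06551383574989399
green side 34 [-59.  -0.]
green side 5 [45. 45.]
green top 23 [42. 53.]
green top 4 [38. 35.]
green top 26 [-61.  -0.]
white side 149 [ 45. -45.]
white side 158 [-35. -44.]
white side 165 [-36.  51.]
```

```bash
python3 -m inch '[[[-3,-8,0,0],[-3,-8,0,0],[-3,-6,0,0],[-3,-6,0,0],[-3,-6,0,0]]]'
python3 -m inch '[[[-2,-6,0,0],[-1,-5,0,0],[0,0,0,0]]]'
python3 look.py l2.png
```

```text
clock: 10.0
tcp_pos: [0.6112, -0.0354, 0.1745]
tool_rot: [[0.975, 0.222, -0.0], [0.222, -0.975, 0.0], [-0.0, -0.0, -1.0]]
ft_force: [-0.0, -0.4, -2.7]
grip_width: 0.254
grasp_force: 40.0
clock: 10.25
tcp_pos: [0.606, -0.0248, 0.1747]
tool_rot: [[0.975, 0.223, 0.0], [0.223, -0.975, 0.0], [0.0, -0.0, -1.0]]
ft_force: [0.2, 0.2, -1.8]
grip_width: 0.256
grasp_force: 40.0
foot riddle mm [44.8 58.4] z 0.06511912719628353
green side 33 [-59.   0.]
green top 15 [23. 82.]
white side 143 [ 44. -45.]
white side 159 [-35. -44.]
white side 165 [-36.  51.]
```

View pics/l2.png

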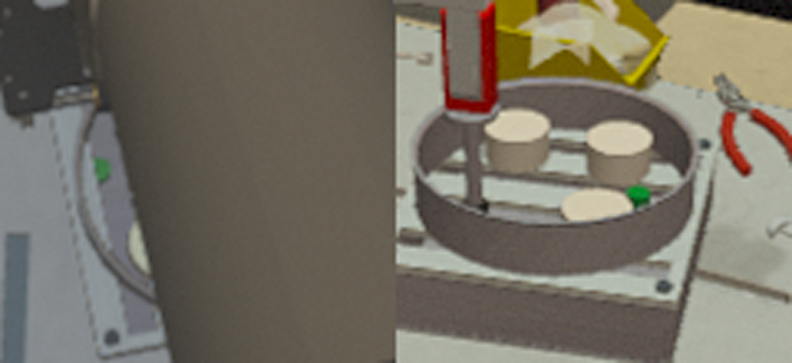

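```bash
python3 -m inch '[[[0,0,-25,0],[0,0,-25,0],[-28.5,19.5,0,0],[-28.5,19.5,0,0],[-28.5,19.5,0,0]]]' >/dev/null
python3 -m inch '[[[-28.5,19.5,0,0],[0,0,0,0],[0,0,0,0]]]'
python3 look.py l3.png
```

```text
clock: 11.02
tcp_pos: [0.5116, -0.1295, 0.2249]
tool_rot: [[0.976, 0.218, 0.0], [0.218, -0.976, -0.001], [0.0, 0.001, -1.0]]
ft_force: [0.2, 1.0, -2.0]
grip_width: 0.251
grasp_force: 40.0
foot riddle mm [-68.8 -19.6] z 0.11522790494779915
green side 33 [-59.   0.]
green top 4 [38. 35.]
green top 10 [25. 83.]
white side 149 [ 45. -45.]
white side 158 [-35. -44.]
white side 4 [118.  -4.]
white side 163 [-36.  51.]
```

```bash
python3 -m inch '[[[0,0,17,0],[0,0,17,0],[0,0,16,0],[0,0,0,0],[2,-5,0,0]]]'
python3 -m inch '[[[2,-6,0,0],[2,-6,0,0],[1,-6,0,0],[1,-6,0,0],[0,0,0,0]]]'
python3 look.py l3.png
```

```text
clock: 11.53
tcp_pos: [0.5134, -0.1218, 0.1741]
tool_rot: [[0.975, 0.222, -0.002], [0.222, -0.975, 0.001], [-0.001, -0.001, -1.0]]
ft_force: [0.7, -1.0, -0.6]
grip_width: 0.253
grasp_force: 40.0
clock: 11.95
tcp_pos: [0.514, -0.0956, 0.175]
tool_rot: [[0.975, 0.224, 0.001], [0.224, -0.975, 0.0], [0.001, -0.0, -1.0]]
ft_force: [-0.3, -0.2, -2.3]
grip_width: 0.259
grasp_force: 40.0
foot riddle mm [-61.2   9.6] z 0.06527012026631461
green top 4 [38. 35.]
green top 9 [24. 83.]
white side 148 [ 45. -45.]
white side 105 [-28. -43.]
white side 10 [-56. -48.]
white side 151 [-34.  53.]
```

View pics/l3.png

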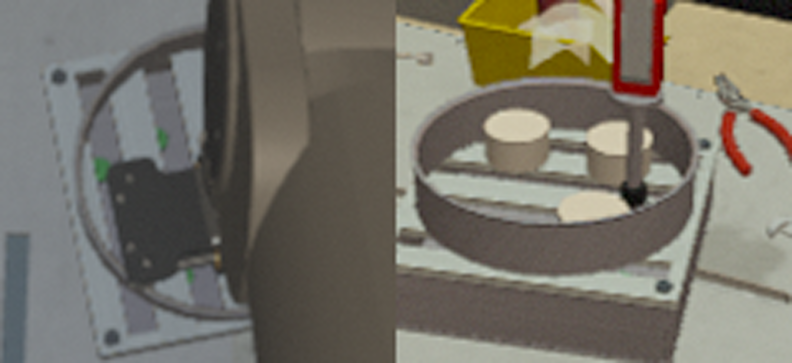

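```bash
python3 -m inch '[[[0,0,-25,0],[0,0,-25,0],[0,0,-25,0],[-3,-35,0,0],[-3,-35,0,0]]]' >/dev/null
python3 -m inch '[[[-3,-35,0,0],[-3,-35,0,0],[-3,-35,0,0],[-3,-35,0,0],[-3,-35,0,0]]]' >/dev/null
python3 -m inch '[[[-3,-35,0,0],[-3,-35,0,0],[-3,-35,0,0],[-3,-35,0,0],[0,0,0,0.06]]]' >/dev/null
python3 -m inch '[[[0,0,0,0.056],[0,0,0,0],[0,0,0,0]]]'
python3 look.py l4.png
```

```text
clock: 13.55
tcp_pos: [0.3964, 0.2704, 0.2495]
tool_rot: [[0.994, 0.109, 0.0], [0.109, -0.994, -0.0], [0.0, 0.0, -1.0]]
ft_force: [0.6, 0.4, -1.9]
grip_width: 0.256
grasp_force: 40.0
foot riddle mm [-94.1 393.9] z 0.14005299894703677
green top 5 [24. 81.]
white side 37 [-52. -47.]
white side 47 [-50.  48.]
```

View pics/l4.png

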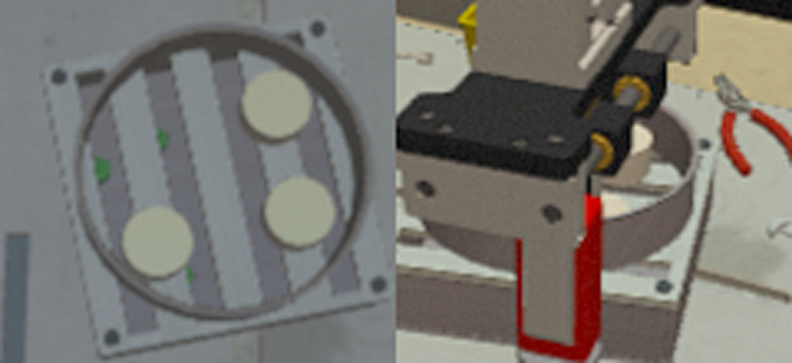

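Run:
```python
from look import *
I=snap("top");h=cv2.cvtColor(I,cv2.COLOR_RGB2HSV).astype(int)
m=(h[...,0]>45)&(h[...,0]<85)&(h[...,1]>60)
for a,c,l in comps(m,3):
    P=np.argwhere(l)[:,::-1]
    for z in(.06,.012):
        Q=np.array([1000*R.T@(ray("top",p,z)[:2]-C) for p in P])
        if np.hypot(*Q.mean(0))<130:print(z,a,Q.min(0).round(),Q.max(0).round())
```

```text
0.06 13 [33. 31.] [46. 37.]
0.012 13 [44. 25.] [57. 31.]
0.06 25 [17. 77.] [33. 86.]
0.012 25 [27. 74.] [43. 83.]
0.06 5 [-68.  34.] [-59.  36.]
0.012 5 [-62.  29.] [-52.  31.]
```

```bash
python3 -m inch '[[[0,-4,0,0],[0,0,27,0],[0,0,27,0],[0,0,27,0],[0,0,24,0]]]'
python3 -m inch '[[[0,0,0,0],[0,0,0,0]]]'
```

```text
clock: 14.12
tcp_pos: [0.3957, 0.2747, 0.1432]
tool_rot: [[0.994, 0.108, 0.0], [0.108, -0.994, 0.0], [0.0, -0.0, -1.0]]
ft_force: [1.0, 0.1, -2.4]
grip_width: 0.255
grasp_force: 40.0
clock: 14.28
tcp_pos: [0.3953, 0.2747, 0.1443]
tool_rot: [[0.994, 0.108, -0.002], [0.108, -0.994, -0.001], [-0.002, 0.0, -1.0]]
ft_force: [-0.6, 0.0, -0.8]
grip_width: 0.254
grasp_force: 40.0
```

```bash
python3 -m inch '[[[12,0,0,0],[12,0,0,0],[12,0,0,0],[12,0,0,0],[0,0,0,0]]]'
python3 -m inch '[[[0,0,3,0],[0,0,3,0],[0,0,2,0],[0,0,0,0],[0,0,0,0]]]'
```

```text
clock: 14.7
tcp_pos: [0.4466, 0.2801, 0.145]
tool_rot: [[0.994, 0.106, 0.001], [0.106, -0.994, 0.001], [0.001, -0.001, -1.0]]
ft_force: [-0.1, -0.6, -2.1]
grip_width: 0.255
grasp_force: 40.0
clock: 15.12
tcp_pos: [0.4432, 0.2799, 0.1364]
tool_rot: [[0.994, 0.108, -0.0], [0.108, -0.994, -0.0], [-0.0, 0.0, -1.0]]
ft_force: [-0.1, 0.2, -2.0]
grip_width: 0.255
grasp_force: 40.0
```

```bash
python3 -m inch '[[[0,0,1,0],[0,0,0.7,0],[0,0,0,0],[0,0,0,0]]]'
python3 -m inch '[[[0,0,0,0],[0,0,0,0],[0,0,0,0],[0,0,0,0],[0,0,0,0]]]' 70
python3 -m inch '[[[0,0,0,0],[0,0,0,0],[0,0,0,0],[0,0,-15,0],[0,0,-20,0]]]'
python3 -m inch '[[[0,0,-25,0],[0,0,-25,0],[0,0,-25,0],[0,0,0,0],[0,0,0,0]]]'
python3 - <<'E'
from h import *
I=snap("side");cv2.imwrite("pics/end.png",cv2.resize(I[170:410,200:400][...,::-1],None,fx=2.5,fy=2.5))
E
```

```text
clock: 15.45
tcp_pos: [0.4435, 0.2799, 0.1348]
tool_rot: [[0.994, 0.108, 0.0], [0.108, -0.994, 0.0], [0.0, -0.0, -1.0]]
ft_force: [0.2, -0.8, -1.5]
grip_width: 0.255
grasp_force: 40.0
clock: 15.87
tcp_pos: [0.4436, 0.28, 0.1349]
tool_rot: [[0.994, 0.108, 0.0], [0.108, -0.994, 0.0], [0.0, -0.0, -1.0]]
ft_force: [-0.9, -0.2, -1.1]
grip_width: 0.568
grasp_force: 0.0
clock: 16.28
tcp_pos: [0.4426, 0.2794, 0.169]
tool_rot: [[0.994, 0.108, -0.003], [0.108, -0.994, -0.001], [-0.003, 0.001, -1.0]]
ft_force: [0.1, -0.1, 0.7]
grip_width: 0.747
grasp_force: 0.0
clock: 16.7
tcp_pos: [0.4441, 0.2802, 0.2459]
tool_rot: [[0.994, 0.107, 0.002], [0.107, -0.994, 0.001], [0.002, -0.001, -1.0]]
ft_force: [0.2, 0.7, -0.9]
grip_width: 0.746
grasp_force: 0.0
```

View pics/end.png

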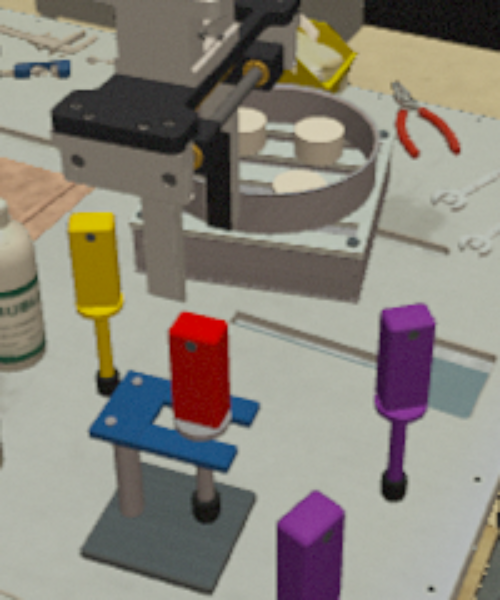

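The picture shows the stirrer hanging upright in the fork (handle at about pixel (200,370)), with the gripper clear above it and the three white beads still in the riddle.

```bash
python3 -m inch '[[[0,0,0,0],[0,0,0,0],[0,0,0,0],[0,0,0,0],[0,0,0,0]]]' >/dev/null; python3 -c "
from cell import arm
print(arm.finish_job())"
```

```text
the job is handed in; nothing more can be done
None
```

The job is handed in at about 17 s: in the last pictures the three green beads lay below the deck in the pan, the three white beads were still in the riddle, and the stirrer hung upright in its fork with the gripper clear; no verdict came back.

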